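# Seal a cake bag on the hand heat sealer

### The arm

A 6-joint arm with a two-finger parallel gripper is mounted at the origin on a cart in front of the work surface, level with it; the furniture and walls round the work are solid. World frame = base frame: x ahead of the robot, y to its left, z up, the work surface at z = 0. Lengths are in m, angles in degrees, forces in N, time in s.
With the tool pointing down it reaches from about 0.4 to 0.825 m from the base axis. Payload 7 kg.
Tool frame: the origin (TCP) lies at the very end of the fingers, on their centre line; the grasp point (between the pads) lies 19 mm behind it (grasp_offset is the distance from the TCP to the grasp point, in m); z points along the fingers, y is the line along which they close (so a half turn about z gives the same grasp; the last joint's range is limited). The gripper opens to 85 mm and grips with 20 to 120 N. Pads are 22 mm wide; open, the fingers measure 114 mm over their backs; the gripper's body (76 mm by 85 mm) begins 54 mm behind the grasp point. The pads swing forward as they close: fully open they stand 13 mm farther back than shut.
Start: joints at [90.361, 20.546, 0.682, 0, -70.136, -16.507], TCP at [0.188, 0.648, 0.204] pointing down, gripper open.
Joint ranges: [-176.03, 176.03], [-82.01, 121.73], [-58.28, 71.71], [-173.87, 95.51], [-174.79, -0.11], [-173.66, 173.66]. Speed limits (degrees/s): [136.94, 136.94, 172.46, 180, 180, 180].

### API

Orientations are given as a 3x3 rotation matrix whose columns are the frame's x, y, z axes.
In Python, from bench import * gives the robot as it stands. The module is installed in compiled form; this text tells all that it offers.
- The arm moves only by the tool move_arm, never from a script. Its arguments are lists of equal length, an entry for each row: "dr": the turn, a rotation vector about the tool's x, y, z in rad, a list of three; "translation": the shift along the tool's x, y, z in mm, a list of three; "jaw": the finger opening in mm, from 0 to 85.4. In form: {"dr": [[wx, wy, wz], ...], "translation": [[dx, dy, dz], ...], "jaw": [jaw, ...]}. A call has 1 to 10 rows; each row shifts and turns the commanded pose from where the row before left it, along the tool's axes as they then stand; what a row does not reach is not made up. A row lasts 1/10 s, in which the tool goes at most 50 mm and 8.59 degrees, less where a joint would pass 70% of its speed; a pose out of reach is approached as far as the arm can. A call with a gripper value outside its range is refused whole. The fingers move at their own pace and stop on an object; "newtons" is the grip in N (left out, the last holds). Time passes only in rows, so rows that do not move let the fingers close. It gives the time, the measured TCP pose, the force, the opening and the grip force at its end, in the units of the state.
- get_obs(): the state, without advancing time (a new reading comes with each control period).
- capture(name): name is "side" or "top"; returns a dict with "frame" (420x560x3 uint8, blue, green, red), "depth" (420x560 float32, m along the optical axis (not along the pixel's ray), 0 where there is no reading), "intrinsics" (3x3 intrinsics, pixels), "extrinsics" (4x4, takes a point from world to camera coordinates). Camera axes: x right, y up, looking along -z (the intrinsics and any distortion apply to the point x, -y, -z); pixel columns grow to the right and rows downward; lengths in m; the calibration is good to about 2 mm. A picture is of the moment at which its call begins.
- close_job(): hands the job in; it is judged then, once.
The state is a dict: "t": time; "joint_positions": joint angles; "joint_velocities": joint speeds; "joint_efforts": joint torques, N m; "tcp_pos": TCP position; "eef_rot": TCP orientation; "ft_force": force on the tool from outside, world axes, zero at the start; "torque": the same for the moment, N m; "gripper_width": finger opening in m; "finger_force": force on a finger pad.
Only numpy, scipy, OpenCV 4.12 (cv2) and the standard library are available. Lean on these libraries where they do the work, as an engineer would, in place of code of your own. Each camera call takes 0.05 s, during which the arm holds its last target. There are 200 camera calls.

### The job

A bagged ring cake lies ready on the heat sealer, its film end across the sealing strip under the raised arm. Turn the sealer's time dial fully clockwise to its end stop, and only then push the sealing arm by its black grip with the fingertips, without squeezing it and no harder than about 30 N, right down onto its stop and keep it there without a break for at least three seconds while it seals. Do not shift the bag or knock anything else about; you finish while still holding the arm fully down.

Things in the scene. Friction and masses are not known exactly. Their poses are not given: they have to be found in the camera images.
- heat_sealer: fixed white hand heat sealer, housing 74 x 330 x 48 mm. Origin: on the table under its middle. Its x axis points from its front (dial) face, which looks at the robot, to its back; y along it from arm hinge to grip end; z up. Front face at x = -0.040; deck top at z = 0.048. A metal rest, also 48 mm high, stands before it at x -0.130 to -0.040, y -0.092 to 0.028.
- heat_sealer_arm (a joint): the sealer's long arm, hinged at the machine's -y end. 0 rad = fully down on its stop, level; positive = raised. A return spring lifts it to rest at about 0.4 rad and raises it again whenever let go. At the grip the spring pushes back about 1 N at first, 8 N at the bottom. The collider of its black grip is heat_sealer_arm_c1.
- heat_sealer_dial (a joint): the time dial on the front face: a black knob 23 mm across that stands 12 mm out of the face, axis level along the sealer's x. 0 rad = fully clockwise end stop as seen from the front (by the robot), 4.71 = fully anticlockwise; turned clockwise (its top moves towards the sealer's -y) the value falls. Turns lightly (0.02 N m) and stays put; a fingertip drawn across its top rolls it.
- sealer_hinge (a point): point on the arm's hinge axis (the axis runs along the sealer's x); at (-0.003, -0.159, 0.069) in the sealer's frame; fixed
- sealer_grip (a point): point on the top of the arm's black grip, 30 mm from its tip; moves with the arm. With the arm down it is at (-0.003, 0.152, 0.083) in the sealer's frame, so 311 mm along from the hinge and 14 mm above the arm's centre line. The grip is 36 mm wide, 62 mm long, 24 mm thick.
- dial_centre (a point): centre of the dial's outer face, on its axis; at (-0.053, 0.090, 0.028) in the sealer's frame, so the dial's top is 39.5 mm above the table; fixed
- cake_bag: the loose film bag with a ring cake to be sealed, about 90 x 94 x 25 mm, 65 g, lying on the rest and deck with its rear film edge under the arm, which flattens the film as it closes. Origin: centre of its underside. Must stay where it lies.
- ring_pack_wait: bystander: another bagged ring cake, 90 x 94 x 25 mm, on the table to the left. Origin: centre of its underside.
- honey_jar: bystander: honey jar 64 mm across, 97 mm tall, behind the sealer. Origin: centre of its underside.
- butter_bar: bystander: wrapped bar 57 x 101 x 25 mm on the table to the right. Origin: centre of its underside.

How it is judged (in metres and radians):
On the way, in this order (a step that is already met when the one before it is completed fails the run):
1. the dial stands at its clockwise end stop while the arm is still up (value of joint heat_sealer_dial below 0.1 rad and value of joint heat_sealer_arm above 0.2 rad), for 0.2 s.
2. the arm is held fully down by its grip for the sealing time (value of joint heat_sealer_arm below 0.025 rad and contact force between the fingers and heat_sealer_arm_c1 above 3 N), for 2.5 s.
At the end, for the whole second after the job is handed in: the dial is within 0.1 rad of its clockwise stop, the arm is held within 0.025 rad of fully down (8 mm at the grip) by the fingers on its grip with 3 to 40 N, and the bag lies within 12 mm of where it was, the bystanders within 30 mm (all of step 2 and value of joint heat_sealer_dial below 0.1 rad and contact force between the fingers and heat_sealer_arm_c1 below 40 N and distance of cake_bag from where it was at the start of the episode below 0.012 m and distance of each of ring_pack_wait, honey_jar, butter_bar from where it was at the start of the episode below 0.03 m); the arm keeps its last pose, push and grip.
It fails at once if the arm is pressed before the dial is at its stop (value of joint heat_sealer_arm below 0.15 rad and value of joint heat_sealer_dial above 0.15 rad).
It fails at once if the bag is shifted (distance of cake_bag from where it was at the start of the episode above 0.012 m).
It fails at once if the grip is rammed or squeezed hard (contact force between the fingers and heat_sealer_arm_c1 above 60 N).
It fails at once if a bystander is knocked away (distance of any of ring_pack_wait, honey_jar, butter_bar from where it was at the start of the episode above 0.03 m).
It also fails if it takes over 51 s, if anything falls off the work surface, if the arm or the gripper's body presses on something with over 40 N, if the wrist force passes 120 N, or if a joint passes its speed limit or range.

## Working session

There is one attempt and no reset: what is moved stays moved. The work goes in short steps, Python scripts to look and compute and a tool call to move; the robot and the scene stay as the last step left them, time stands still between calls to the robot, and variables do not carry over. Pictures are saved under pics/ and viewed, at most 10 in all, crops included, and the job is handed in when it is done.

Besides the shell and the picture viewer there is one more tool, called after "Request:" as name(argument=value, ...) on one line, values as JSON. move_arm: Moves the arm, as the interface text tells. Its arguments: {"type":"object","properties":{"dr":{"type":"array","items":{"type":"array","items":{"type":"number"}}},"translation":{"type":"array","items":{"type":"array","items":{"type":"number"}}},"jaw":{"type":"array","items":{"type":"number"}},"newtons":{"type":"number"}},"required":["dr","translation","jaw"]}

```bash
mkdir -p pics; cat > h.py <<'E'
from bench import *
import numpy as np, cv2
def world(c,u,v,d=None):
    K=c["intrinsics"];E=np.linalg.inv(c["extrinsics"])
    d=c["depth"][v,u] if d is None else d
    x=(np.asarray(u)-K[0,2])/K[0,0]*d; y=(np.asarray(v)-K[1,2])/K[1,1]*d
    p=np.stack([x,-y,-d,np.ones_like(d)],-1)
    return (p@E.T)[...,:3]
E
python3 - <<'E'
from h import *
for n in("side","top"):
    c=capture(n); cv2.imwrite(f"pics/{n}0.png",c["frame"]); np.savez(f"{n}0.npz",**c)
    print(n,c["intrinsics"].tolist(),np.linalg.inv(c["extrinsics"]).round(3).tolist())
o=get_obs();print(o)
E
```

```text
side [[437.71725450465567, 0.0, 271.93410292784995], [0.0, 437.71725450465567, 202.40687599594207], [0.0, 0.0, 1.0]] [[-0.975, -0.121, 0.185, 0.742], [0.221, -0.542, 0.811, 0.617], [0.002, 0.832, 0.555, 0.638], [0.0, 0.0, 0.0, 1.0]]
top [[410.992014227256, 0.0, 275.7824877778896], [0.0, 410.992014227256, 209.68978315373167], [0.0, 0.0, 1.0]] [[0.015, 0.985, -0.172, 0.337], [-1.0, 0.016, 0.004, -0.216], [0.007, 0.172, 0.985, 1.2], [0.0, 0.0, 0.0, 1.0]]
{'t': 0.1, 'joint_positions': array([ 9.03623976e+01,  2.05865791e+01,  6.36966474e-01, -1.80175382e-02,
       -7.01352083e+01, -1.65069010e+01]), 'joint_velocities': array([-0.1383833 , -0.03975288,  0.21770576,  0.21420981,  0.03590852,
        0.05924228]), 'joint_efforts': array([-1.35697534e-03, -5.84762657e+01,  2.94105935e+01,  6.95445478e+00,
       -3.23798267e-03,  1.12803164e-06]), 'tcp_pos': array([0.1875872 , 0.64790218, 0.20284938]), 'eef_rot': array([[ 9.60533706e-01, -2.78163472e-01, -2.86384413e-04],
       [-2.78163586e-01, -9.60532572e-01, -1.48222858e-03],
       [ 1.37220293e-04,  1.50339223e-03, -9.99998860e-01]]), 'ft_force': array([-0.4425948 ,  0.21996965, -0.4454152 ]), 'torque': array([-0.02846023, -0.00929264,  0.02407336]), 'finger_force': 0.0, 'gripper_width': 0.0852382282829906}
```

View pics/side0.png

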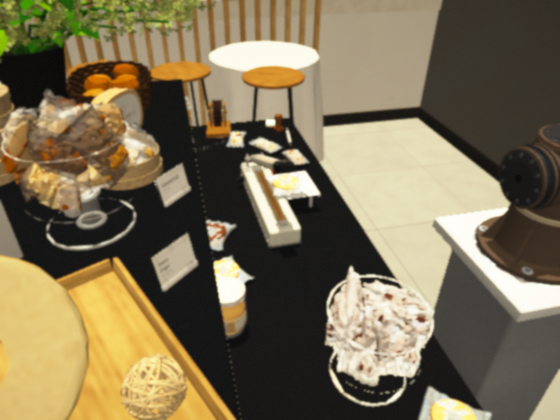

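View pics/top0.png

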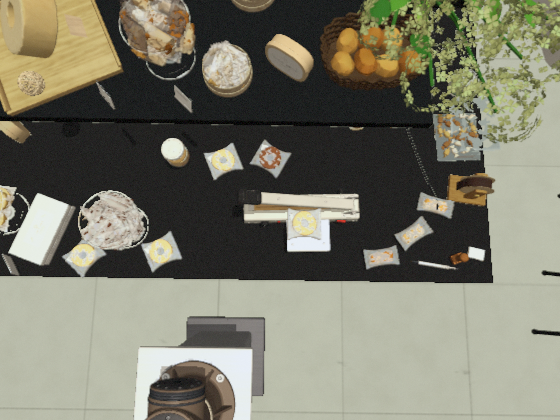

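The top view shows the sealer at columns 243–360, rows 190–222. Its black grip is at (250,197) on the +y end and the bag is at (305,224). The side view shows it at (270,205), with the honey jar at (232,305).

```bash
python3 - <<'E'
from h import *
c=dict(np.load("top0.npz"));f=c["frame"]
v,u=np.mgrid[0:420,0:560]; P=world(c,u,v); 
np.save("P.npy",P)
z=P[...,2]
print("table z",np.median(z[240:270,180:280]))
cv2.imwrite("pics/crop.png",cv2.resize(f[170:270,220:380],None,fx=5,fy=5,interpolation=cv2.INTER_CUBIC))
# deck pixels: white, height ~48mm
g=f.min(2)
m=((abs(z-.048)<.008)&(g>110)&(u>238)&(u<366)&(v>185)&(v<226)).astype(np.uint8)
n,l,s,_=cv2.connectedComponentsWithStats(m)
for i in range(1,n):
    if s[i,4]>25:
        q=P[l==i]; print(s[i],q.min(0).round(3),q.max(0).round(3))
for r in range(188,232,3): print(r,[int(1000*z[r,k]) for k in range(240,366,6)])
E
```

```text
table z 0.0010588515727747438
[308 194  50   4 134] [ 0.576 -0.452  0.041] [ 0.587 -0.311  0.055]
[354 199   5  12  52] [ 0.54  -0.456  0.043] [ 0.572 -0.442  0.055]
[244 204  44  22 489] [ 0.494 -0.252  0.04 ] [ 0.552 -0.129  0.056]
[321 209  38  17 382] [ 0.495 -0.455  0.04 ] [ 0.543 -0.348  0.055]
188 [-2, 4, 2, 2, 0, 4, 4, 3, -1, 1, 3, 0, -2, 3, 7, 4, -2, -3, 3, 1, 1]
191 [215, 211, 206, 197, 0, 0, 2, 0, 1, 2, 3, 2, 5, 2, 0, 1, -2, 25, 1, -1, 2]
194 [214, 210, 202, 198, 188, 185, 175, 168, 159, 2, 39, 50, 42, 44, 44, 48, 50, 45, 46, 45, 4]
197 [216, 211, 206, 197, 190, 180, 178, 165, 160, 154, 146, 138, 135, 124, 116, 106, 44, 50, 74, 74, 3]
200 [212, 212, 207, 200, 190, 182, 175, 165, 162, 154, 147, 137, 131, 125, 116, 110, 105, 95, 83, 50, 0]
203 [207, 203, 198, 192, 186, 177, 173, 167, 161, 152, 147, 142, 132, 123, 114, 110, 104, 94, 90, 50, 2]
206 [1, 50, 59, 53, 55, 60, 57, 55, 54, 55, 131, 135, 129, 121, 116, 111, 102, 95, 89, 47, 0]
209 [-7, 48, 56, 52, 53, 56, 54, 56, 58, 58, 57, 50, 50, 63, 47, 50, 47, 47, 79, 54, -1]
212 [1, 50, 47, 45, 50, 52, 47, 52, 59, 66, 75, 73, 66, 56, 51, 49, 49, 47, 65, 72, -2]
215 [5, 48, 47, 49, 48, 44, 50, 48, 58, 68, 70, 72, 66, 61, 48, 52, 46, 49, 52, 50, 1200]
218 [1, 48, 49, 47, 52, 52, 50, 51, 57, 68, 65, 72, 1200, 55, 45, 46, 45, 50, 46, 41, 3]
221 [0, 30, 29, 32, 41, 27, 16, 17, 53, 70, 69, 71, 74, 59, 49, 7, 30, 43, 0, 4, 4]
224 [0, 2, 4, -1, 44, -2, 0, 0, 58, 71, 68, 70, 64, 61, 48, 1, 0, 3, 2, 0, 1]
227 [0, 2, 1, 0, 0, 3, 1, -2, 57, 69, 68, 71, 71, 58, 50, 1, 2, 2, -2, 0, 3]
230 [-2, 1, 0, -2, 3, 2, 3, 0, 56, 67, 69, 66, 70, 60, 55, 0, 1, 4, 0, -1, -3]
```

View pics/crop.png

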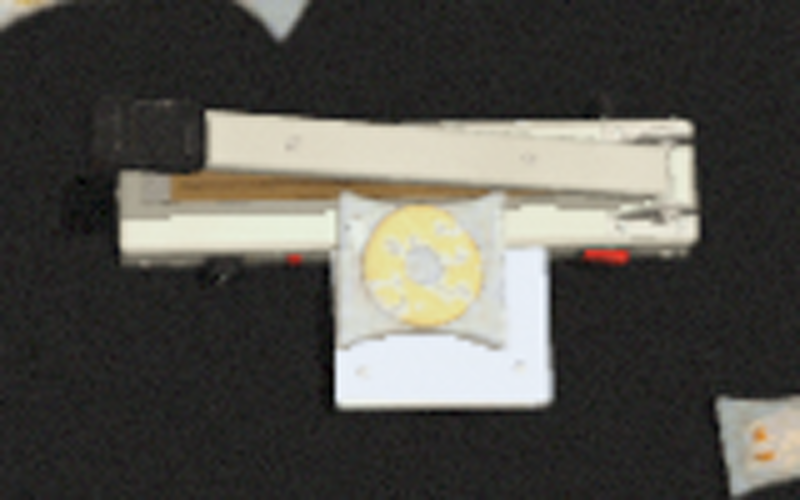

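The crop shows the dial at crop (218,270), which is pixel (263.6,224). The deck's front edge runs from crop (120,250) to (697,242), and the arm is raised.

```bash
python3 - <<'E'
from h import *
c=dict(np.load("top0.npz"));f=c["frame"];P=np.load("P.npy")
K=c["intrinsics"];E=np.linalg.inv(c["extrinsics"])
def ray(u,v,z):
    d=E[:3,:3]@np.array([(u-K[0,2])/K[0,0],-(v-K[1,2])/K[1,1],-1]);o=E[:3,3]
    return o+d*(z-o[2])/d[2]
g=f.min(2).astype(int)
for u in (248,256,270,280,330,345,354): print(u,g[214:229,u].tolist())
for v in (214,216): print(v,g[v,240:250].tolist(),g[v,352:364].tolist())
print("FL",ray(244,220.2,.048),"FR",ray(359.3,218.6,.048),"BR",ray(359,194,.048))
print("rest near L/R",ray(287,251.5,.048),ray(330.5,251,.048),"dial",ray(263.6,224.,.0395))
# grip
z=P[...,2];m=(z>.185)&(np.indices(z.shape)[1]<262)&(np.indices(z.shape)[1]>234)&(f.max(2)<80)
m[:186]=0;m[210:]=0;q=P[m];print(m.sum(),q.min(0),q.max(0),np.median(q,0))
vv,uu=np.where(m)
q=P[180:210,230:350].reshape(-1,3);q=q[(q[:,2]>.075)&(q[:,2]<.3)]
mid=[]
for y in np.arange(-.45,-.10,.03):
    s=q[abs(q[:,1]-y)<.006]
    if len(s)>5: mid.append((y,s[:,0].min(),s[:,0].max(),np.median(s[:,2])))
print(np.round(mid,3))
E
```

```text
248 [204, 213, 215, 215, 213, 192, 149, 102, 124, 64, 27, 36, 33, 36, 32]
256 [213, 213, 214, 213, 209, 190, 134, 96, 105, 58, 29, 33, 29, 26, 28]
270 [218, 219, 216, 218, 207, 188, 123, 84, 64, 44, 30, 29, 31, 34, 27]
280 [220, 220, 219, 220, 203, 182, 117, 80, 47, 33, 36, 32, 28, 32, 27]
330 [213, 214, 213, 199, 183, 124, 89, 76, 37, 30, 33, 33, 32, 32, 28]
345 [195, 214, 210, 200, 167, 90, 58, 41, 33, 30, 33, 30, 29, 33, 34]
354 [199, 213, 215, 194, 153, 103, 111, 64, 30, 34, 28, 32, 35, 36, 29]
214 [19, 22, 22, 52, 166, 198, 205, 206, 204, 205] [134, 176, 199, 194, 210, 211, 201, 132, 30, 33, 34, 33]
216 [25, 29, 20, 49, 174, 207, 213, 213, 215, 214] [216, 215, 215, 205, 212, 216, 205, 133, 29, 29, 39, 32]
FL [ 0.5056864  -0.13057192  0.048     ] FR [ 0.5155912  -0.45752677  0.048     ] BR [ 0.58696437 -0.45806531  0.048     ]
rest near L/R [ 0.41921776 -0.25326751  0.048     ] [ 0.42253119 -0.37501694  0.048     ] dial [ 0.49690509 -0.18605498  0.0395    ]
342 [ 0.33667157 -0.21556868  0.1883911 ] [ 0.56143353 -0.12282242  1.20010093] [ 0.54103986 -0.15259398  0.20716736]
[[-0.42   0.537  0.574  0.087]
 [-0.39   0.536  0.564  0.099]
 [-0.36   0.535  0.564  0.113]
 [-0.33   0.534  0.565  0.126]
 [-0.3    0.533  0.564  0.138]
 [-0.27   0.532  0.56   0.153]
 [-0.24   0.531  0.559  0.166]
 [-0.21   0.53   0.558  0.179]
 [-0.18   0.527  0.561  0.195]
 [-0.15   0.526  0.558  0.209]
 [-0.12   0.53   0.557  0.209]]
```

```bash
python3 - <<'E'
from h import *
c=capture("top");Z=[c["depth"]]
for i in range(4): Z.append(capture("top")["depth"])
d=np.median(Z,0);c["depth"]=d
v,u=np.mgrid[0:420,0:560];P=world(c,u,v);z=P[...,2]
print((1000*z[219:228,252:280]).astype(int))
for v in range(219,228): print(v,c["frame"][v,252:280].min(1))
m=(z>.02)&(z<.05);m[:222]=0;m[228:]=0;m[:,:256]=0;m[:,274:]=0
print(P[m].round(3))
# grip tip
m=(z>.19)&(z<.25);m[:186]=0;m[210:]=0;m[:,:230]=0;m[:,262:]=0
q=P[m];print("grip",q.min(0),q.max(0))
E
```

```text
[[48 46 46 48 48 48 46 46 48 45 48 48 47 47 48 44 47 46 46 43 45 47 46 43
  46 47 46 47]
 [44 44 44 44 43 44 44 44 43 43 42 44 43 42 43 44 40 46 47 40 38 39 39 39
  41 36 35 38]
 [27 26 28 28 24 25 30 32 28 37 40 39 40 39 35 36 30 26 28 22 21 21 19 21
  20 33 35 34]
 [10 10 10 10 11  9 10 10 10 35 36 38 42 38 39 37 30 10 12  8  8  7  9  7
   8  8 31 -1]
 [ 0 -1  3  0  1  1  0  0  0 33 38 41 41 40 38 36 30  1  0 -1  1  1  3  1
   0  1  0  1]
 [ 0  1  1  0  2  4  0  1  1 36 38 37 38 40 36 34  0  1  0  1  2  0 -1  2
   0  2  2  0]
 [ 2  0  0  2  3  2  1  2  1 29 30 31 33 31 29 28  0  1  0  1  0 -1  0  0
   0  1  1  0]
 [ 2  2  0  0  0  0  0  1  3  1  1  0  1  2  0  2  1  0  1 -1  0  0  0  1
   1  1 -1  2]
 [-1  0  0  2  0  2  1  1  1  1  1  2 -1  0  0  1  2  0  3  1  0  2  1  0
   0  1  0  2]]
219 [192 193 191 191 191 189 189 190 190 190 190 191 192 190 191 190 190 188
 187 188 186 189 185 186 184 186 184 185]
220 [144 140 137 132 131 131 133 134 127 124 122 124 122 123 118 119 120 124
 124 128 130 129 128 137 125 117 114 111]
221 [103  96  99  94  93  94  98  96  84  73  57  53  58  56
[... 734 characters left out ...]
503 -0.19   0.039]
 [ 0.503 -0.193  0.039]
 [ 0.503 -0.196  0.038]
 [ 0.504 -0.198  0.031]
 [ 0.5   -0.178  0.034]
 [ 0.5   -0.181  0.039]
 [ 0.5   -0.184  0.041]
 [ 0.5   -0.187  0.041]
 [ 0.5   -0.19   0.04 ]
 [ 0.5   -0.193  0.039]
 [ 0.5   -0.196  0.036]
 [ 0.501 -0.198  0.03 ]
 [ 0.497 -0.179  0.036]
 [ 0.497 -0.181  0.038]
 [ 0.497 -0.184  0.037]
 [ 0.497 -0.187  0.038]
 [ 0.497 -0.19   0.041]
 [ 0.497 -0.193  0.037]
 [ 0.498 -0.196  0.034]
 [ 0.495 -0.178  0.029]
 [ 0.495 -0.181  0.03 ]
 [ 0.495 -0.184  0.031]
 [ 0.495 -0.187  0.033]
 [ 0.495 -0.19   0.032]
 [ 0.496 -0.193  0.029]
 [ 0.496 -0.196  0.028]]
grip [ 0.5246559  -0.18224922  0.19069385] [ 0.56171007 -0.12276819  0.21767092]
```

Request:
move_arm(dr=[[0, 0, 0], [0, 0, -0.104], [0, 0, -0.104], [0, 0, -0.104], [0, 0, 0], [0, 0, 0], [0, 0, 0], [0, 0, 0], [0, 0, 0], [0, 0, 0]], translation=[[0, 0, -40], [0, 0, -40], [0, 0, -40], [0, 0, -30], [25, 35, 0], [25, 35, 0], [25, 35, 0], [25, 35, 0], [25, 35, 0], [25, 35, 0]], jaw=[0, 0, 0, 0, 0, 0, 0, 0, 0, 0])

```text
t: 1.35
tcp_pos: [0.3447, 0.4414, 0.3539]
eef_rot: [[1.0, 0.03, 0.0], [0.03, -1.0, 0.0], [0.0, -0.0, -1.0]]
ft_force: [-0.1, 0.4, -0.4]
gripper_width: 0.0
finger_force: 0.0
```

Request:
move_arm(dr=[[0, 0, 0], [0, 0, 0], [0, 0, 0], [0, 0, 0], [0, 0, 0], [0, 0, 0], [0, 0, 0], [0, 0, 0], [0, 0, 0], [0, 0, 0]], translation=[[12, 45, 0], [12, 45, 0], [12, 45, 0], [12, 45, 0], [12, 45, 0], [0, 45, 0], [0, 45, 0], [0, 45, 0], [0, 45, 0], [0, 45, 0]], jaw=[0, 0, 0, 0, 0, 0, 0, 0, 0, 0])

```text
t: 2.35
tcp_pos: [0.417, -0.0068, 0.3542]
eef_rot: [[1.0, 0.031, 0.001], [0.031, -1.0, 0.001], [0.001, -0.001, -1.0]]
ft_force: [1.2, 0.3, 0.6]
gripper_width: -0.0003
finger_force: 0.0
```

Request:
move_arm(dr=[[0, 0, 0], [0, 0.1165, 0], [0, 0.1165, 0], [0, 0.1165, 0], [0, 0, 0], [0, 0, 0]], translation=[[0, 40, 0], [0, 40, 0], [0, 40, 0], [0, 30, 0], [0, 0, 0], [0, 0, 0]], jaw=[0, 0, 0, 0, 0, 0])

```text
t: 2.95
tcp_pos: [0.421, -0.1559, 0.3543]
eef_rot: [[0.939, 0.028, 0.344], [0.026, -1.0, 0.01], [0.344, -0.0, -0.939]]
ft_force: [-0.4, 0.2, -0.5]
gripper_width: 0.0002
finger_force: 0.0
```

Request:
move_arm(dr=[[0, 0, 0], [0, 0, 0], [0, 0, 0], [0, 0, 0], [0, 0, 0], [0, 0, 0], [0, 0, 0], [0, 0, 0], [0, 0, 0], [0, 0, 0]], translation=[[-4, 1, 37], [-4, 1, 37], [-4, 1, 37], [-4, 1, 37], [-4, 1, 37], [-4, 1, 37], [-4, 0, 37], [-4, 0, 37], [0, 0, 0], [0, 0, 0]], jaw=[0, 0, 0, 0, 0, 0, 0, 0, 0, 0])

```text
t: 3.95
tcp_pos: [0.4936, -0.1581, 0.064]
eef_rot: [[0.94, 0.032, 0.339], [0.03, -0.999, 0.01], [0.339, 0.0, -0.941]]
ft_force: [0.4, 0.3, 1.2]
gripper_width: 0.0002
finger_force: 0.0
```

```bash
python3 - <<'E'
from h import *
c=capture("top");a=c["frame"][150:270,200:380];b=capture("side")["frame"][130:280,190:350]
cv2.imwrite("pics/n1.png",np.hstack([cv2.resize(x,(400,300),interpolation=cv2.INTER_CUBIC) for x in(a,b)]))
E
```

```text
(no output)
```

View pics/n1.png

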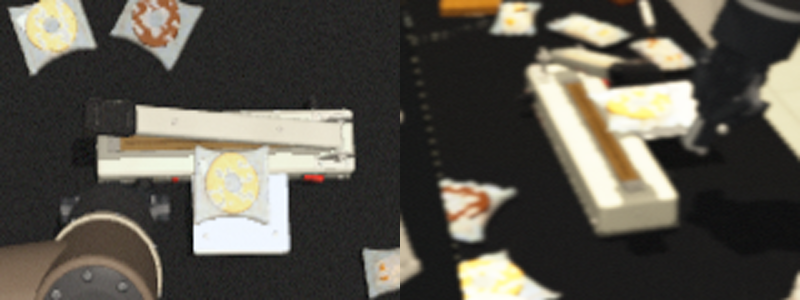

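The sealer is clear of the tool: in the left half, the gripper sits at crop (60–165, 190–220), to the left of the bag at (195–270, 150–220). I'll check the height of its side knuckles before stroking towards the bag.

```bash
python3 - <<'E'
from h import *
for n in("top","side"):
    c=capture(n);v,u=np.mgrid[0:420,0:560];P=world(c,u,v)
    m=(P[...,0]>.41)&(P[...,0]<.503)&(P[...,1]<-.165)&(P[...,1]>-.235)&(P[...,2]>.045)&(P[...,2]<.25)
    q=P[m]
    for y in np.arange(-.23,-.165,.008):
        s=q[abs(q[:,1]-y)<.004]
        if len(s): print(n,round(y,3),len(s),s[:,2].min().round(3),s[s[:,2].argmin()].round(3))
E
```

```text
top -0.222 11 0.173 [ 0.471 -0.218  0.173]
top -0.214 33 0.175 [ 0.446 -0.216  0.175]
top -0.206 33 0.162 [ 0.475 -0.203  0.162]
top -0.198 26 0.152 [ 0.479 -0.198  0.152]
top -0.19 17 0.046 [ 0.499 -0.187  0.046]
top -0.182 10 0.146 [ 0.482 -0.185  0.146]
top -0.174 6 0.232 [ 0.472 -0.175  0.232]
top -0.166 4 0.23 [ 0.475 -0.168  0.23 ]
side -0.222 2 0.179 [ 0.471 -0.219  0.179]
side -0.214 21 0.171 [ 0.473 -0.211  0.171]
side -0.206 31 0.158 [ 0.477 -0.203  0.158]
side -0.198 35 0.151 [ 0.479 -0.196  0.151]
side -0.19 27 0.141 [ 0.483 -0.188  0.141]
side -0.182 23 0.141 [ 0.48  -0.182  0.141]
side -0.174 54 0.13 [ 0.48  -0.171  0.13 ]
side -0.166 81 0.103 [ 0.495 -0.166  0.103]
```

Request:
move_arm(dr=[[0, 0, 0], [0, 0, 0], [0, 0, 0], [0, 0, 0]], translation=[[-4.3, 0, 12], [-4.3, 0, 12], [0, 0, 0], [0, 0, 0]], jaw=[0, 0, 0, 0])

```text
t: 4.55
tcp_pos: [0.4941, -0.1588, 0.0404]
eef_rot: [[0.939, 0.03, 0.344], [0.028, -1.0, 0.01], [0.344, 0.0, -0.939]]
ft_force: [-0.8, 0.7, 0.4]
gripper_width: 0.0
finger_force: 0.0
```

Request:
move_arm(dr=[[0, 0, 0], [0, 0, 0], [0, 0, 0], [0, 0, 0], [0, 0, 0], [0, 0, 0]], translation=[[0, 5, 0], [0, 5, 0], [0, 5, 0], [0, 5, 0], [0, 5, 0], [0, 4, 0]], jaw=[0, 0, 0, 0, 0, 0])

```text
t: 5.15
tcp_pos: [0.4954, -0.188, 0.0406]
eef_rot: [[0.938, 0.03, 0.344], [0.028, -1.0, 0.01], [0.345, 0.0, -0.939]]
ft_force: [-0.3, -0.7, 0.6]
gripper_width: 0.0
finger_force: 0.0
```

Request:
move_arm(dr=[[0, 0, 0], [0, 0, 0]], translation=[[-0.3, 0, 1], [0, 0, 0]], jaw=[0, 0])

```text
t: 5.35
tcp_pos: [0.4948, -0.1878, 0.0385]
eef_rot: [[0.939, 0.03, 0.343], [0.028, -1.0, 0.01], [0.343, -0.0, -0.939]]
ft_force: [-0.1, 1.2, -0.1]
gripper_width: -0.0002
finger_force: 0.0
```

Request:
move_arm(dr=[[0, 0, 0], [0, 0, 0]], translation=[[-0.3, 0, 1], [0, 0, 0]], jaw=[0, 0])

```text
t: 5.55
tcp_pos: [0.4945, -0.1876, 0.0369]
eef_rot: [[0.939, 0.03, 0.342], [0.029, -1.0, 0.01], [0.342, 0.0, -0.94]]
ft_force: [0.5, 0.2, 0.3]
gripper_width: 0.0
finger_force: 0.0
```

Request:
move_arm(dr=[[0, 0, 0], [0, 0, 0]], translation=[[-0.3, 0, 1], [0, 0, 0]], jaw=[0, 0])

```text
t: 5.75
tcp_pos: [0.4946, -0.1876, 0.0358]
eef_rot: [[0.939, 0.03, 0.342], [0.029, -1.0, 0.01], [0.342, -0.0, -0.94]]
ft_force: [0.3, -0.3, 0.4]
gripper_width: -0.0001
finger_force: 0.0
```

Request:
move_arm(dr=[[0, 0, 0], [0, 0, 0]], translation=[[-0.3, 0, 1], [0, 0, 0]], jaw=[0, 0])

```text
t: 5.95
tcp_pos: [0.4947, -0.1877, 0.0348]
eef_rot: [[0.939, 0.03, 0.342], [0.028, -1.0, 0.01], [0.342, -0.0, -0.94]]
ft_force: [-0.8, -0.2, 0.2]
gripper_width: 0.0002
finger_force: 0.0
```

```bash
python3 - <<'E'
from h import *
c=capture("top");a=c["frame"][195:240,240:300];b=capture("side")["frame"][150:240,260:350]
b=np.clip(b.astype(float)*2.5,0,255).astype(np.uint8);a=np.clip(a.astype(float)*2.5,0,255).astype(np.uint8)
cv2.imwrite("pics/n2.png",np.hstack([cv2.resize(x,(400,400),interpolation=cv2.INTER_CUBIC) for x in(a,b)]))
E
```

```text
(no output)
```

View pics/n2.png

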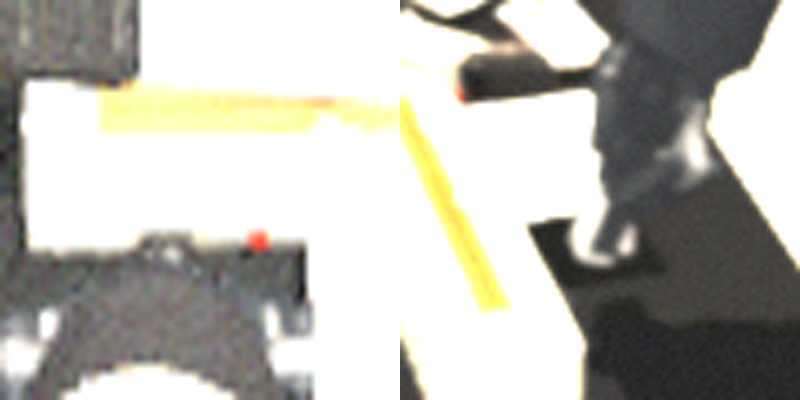

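The top half shows the dial still uncovered at crop (165,245), just ahead of the finger. So the fingertip is slightly short of it in x. I'll measure the tip from the side view.

```bash
python3 - <<'E'
from h import *
d=[];
for i in range(3): c=capture("side");d.append(c["depth"])
c["depth"]=np.median(d,0);v,u=np.mgrid[0:420,0:560];P=world(c,u,v)
m=(P[...,0]>.44)&(P[...,0]<.53)&(P[...,1]<-.165)&(P[...,1]>-.20)&(P[...,2]>.015)&(P[...,2]<.11)
q=P[m]
for z in np.arange(.02,.11,.006):
    s=q[abs(q[:,2]-z)<.003]
    if len(s): print(z.round(3),len(s),s[:,0].min().round(4),s[:,0].max().round(4),s[:,1].min().round(4),s[:,1].max().round(4))
E
```

```text
0.02 1 0.4963 0.4963 -0.1821 -0.1821
0.026 1 0.4972 0.4972 -0.1796 -0.1796
0.032 9 0.4945 0.5025 -0.1814 -0.1775
0.038 14 0.4959 0.5029 -0.1914 -0.1779
0.044 6 0.4964 0.5073 -0.1985 -0.1739
0.05 80 0.5066 0.5299 -0.1999 -0.1651
0.062 6 0.4758 0.4881 -0.1838 -0.1818
0.068 9 0.4778 0.4953 -0.1844 -0.1757
0.074 32 0.4734 0.4957 -0.1955 -0.1728
0.08 26 0.4714 0.4938 -0.1961 -0.1748
0.086 27 0.4698 0.4903 -0.1946 -0.1728
0.092 31 0.4677 0.4891 -0.1951 -0.1738
0.098 20 0.4678 0.4854 -0.1974 -0.1749
0.104 12 0.4785 0.4844 -0.1969 -0.1727
```

Request:
move_arm(dr=[[0, 0, 0], [0, 0, 0]], translation=[[-0.5, 0, 1.5], [0, 0, 0]], jaw=[0, 0])

```text
t: 6.4
tcp_pos: [0.4947, -0.1878, 0.0332]
eef_rot: [[0.939, 0.03, 0.342], [0.028, -1.0, 0.01], [0.342, -0.0, -0.94]]
ft_force: [0.1, -0.7, 0.0]
gripper_width: 0.0002
finger_force: 0.0
```

Request:
move_arm(dr=[[0, 0, 0], [0, 0, 0]], translation=[[-0.5, 0, 1.5], [0, 0, 0]], jaw=[0, 0])

```text
t: 6.6
tcp_pos: [0.4948, -0.1878, 0.0316]
eef_rot: [[0.939, 0.03, 0.342], [0.028, -1.0, 0.01], [0.342, -0.0, -0.94]]
ft_force: [0.3, -0.5, 0.4]
gripper_width: 0.0
finger_force: 0.0
```

Request:
move_arm(dr=[[0, 0, 0], [0, 0, 0]], translation=[[1, 0, 0], [0, 0, 0]], jaw=[0, 0])

```text
t: 6.8
tcp_pos: [0.496, -0.1877, 0.0323]
eef_rot: [[0.939, 0.03, 0.342], [0.028, -1.0, 0.01], [0.343, 0.0, -0.939]]
ft_force: [0.2, 0.4, -0.0]
gripper_width: 0.0001
finger_force: 0.0
```

Request:
move_arm(dr=[[0, 0, 0], [0, 0, 0]], translation=[[-0.5, 0, 1.5], [0, 0, 0]], jaw=[0, 0])

```text
t: 7.0
tcp_pos: [0.4957, -0.1877, 0.0304]
eef_rot: [[0.939, 0.03, 0.342], [0.028, -1.0, 0.01], [0.342, -0.0, -0.94]]
ft_force: [-0.4, -0.9, -0.4]
gripper_width: -0.0001
finger_force: 0.0
```

Request:
move_arm(dr=[[0, 0, 0], [0, 0, 0]], translation=[[-0.5, 0, 1.5], [0, 0, 0]], jaw=[0, 0])

```text
t: 7.2
tcp_pos: [0.4958, -0.1877, 0.0288]
eef_rot: [[0.939, 0.03, 0.342], [0.028, -1.0, 0.01], [0.342, -0.0, -0.94]]
ft_force: [-0.5, 0.3, 0.0]
gripper_width: 0.0001
finger_force: 0.0
```

Request:
move_arm(dr=[[0, 0, 0], [0, 0, 0]], translation=[[-0.5, 0, 1.5], [0, 0, 0]], jaw=[0, 0])

```text
t: 7.4
tcp_pos: [0.4958, -0.1877, 0.0272]
eef_rot: [[0.939, 0.03, 0.342], [0.028, -1.0, 0.01], [0.342, -0.0, -0.94]]
ft_force: [0.3, -0.2, 0.3]
gripper_width: 0.0001
finger_force: 0.0
```

Request:
move_arm(dr=[[0, 0, 0], [0, 0, 0]], translation=[[1.4, 0, 0.5], [0, 0, 0]], jaw=[0, 0])

```text
t: 7.6
tcp_pos: [0.4978, -0.1877, 0.0275]
eef_rot: [[0.939, 0.03, 0.343], [0.029, -1.0, 0.01], [0.343, 0.0, -0.939]]
ft_force: [-0.8, -0.1, 0.9]
gripper_width: 0.0001
finger_force: 0.0
```

Request:
move_arm(dr=[[0, 0, 0], [0, 0, 0]], translation=[[1.4, 0, 0.5], [0, 0, 0]], jaw=[0, 0])

```text
t: 7.8
tcp_pos: [0.4992, -0.1876, 0.0275]
eef_rot: [[0.939, 0.03, 0.343], [0.028, -1.0, 0.01], [0.343, 0.0, -0.939]]
ft_force: [-0.0, -0.5, 0.0]
gripper_width: -0.0003
finger_force: 0.0
```

```bash
python3 - <<'E'
from h import *
c=capture("top");a=c["frame"][205:235,245:285];s=capture("side");b=s["frame"][180:220,285:325]
v,u=np.mgrid[0:420,0:560];P=world(c,u,v)
print((P[218:228,258:272,2]*1000).astype(int))
f=lambda b:np.clip(255*(b/255.)**.5,0,255).astype(np.uint8)
cv2.imwrite("pics/n3.png",np.hstack([cv2.resize(f(x),(400,400),interpolation=cv2.INTER_CUBIC) for x in(a,b)]))
K=s["intrinsics"];X=s["extrinsics"]
o=get_obs();R=o["eef_rot"];t=o["tcp_pos"]
for p in (t,t+.011*R[:,0],t-.011*R[:,0],t-.05*R[:,2],np.array([.4965,-.1875,.0395])):
    q=X[:3,:3]@p+X[:3,3];print(K[0,2]+K[0,0]*q[0]/-q[2],K[1,2]+K[1,1]*-q[1]/-q[2])
E
```

```text
[[  49   52   50   45   49   49   48   49   50   47   49   51   50   50]
 [  50   47   52   48   49   47   49 1200   48   48   46   46   47   45]
 [  44   43   43   44   39   42   48   43   39   39   41   48   47   40]
 [  32   29   31   34   38   37   41   43   39   37   32   29   23   21]
 [   6   13    8   33  192  192  187   68   63   35   28    8    9    8]
 [ 194  198  199  202  201  202  202  203  201  197  190    2    0    1]
 [ 248  249  252  252  252  254  256  252  248  247  204  201  192    0]
 [ 260  262  263  263  263  263  259  261  256  259  255  252  246  197]
 [ 271  273  272  274  274  274  272  273  270  268  265  263  256  251]
 [ 277  283  281  281  284  284  281  281  280  278  276  273  266  265]]
296.38617666336125 220.25033613627966
292.247036997791 219.59653464747078
300.4914719534721 220.89879170664875
304.1270377005125 202.76019851021815
297.56525032070203 215.98860619525573
```

View pics/n3.png

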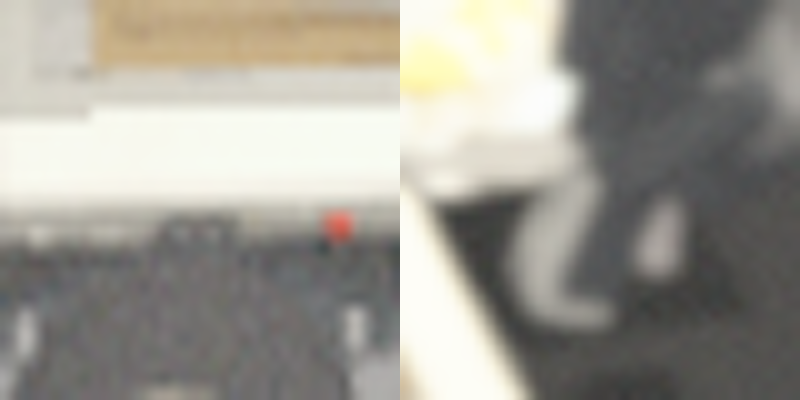

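```bash
python3 - <<'E'
from h import *
d=[]
for i in range(5): s=capture("side");d.append(s["depth"])
s["depth"]=np.median(d,0);v,u=np.mgrid[0:420,0:560];P=world(s,u,v)
for r in range(192,218,2):
    print(r,s["frame"][r,294:314:2].mean(1).astype(int),[tuple((P[r,k]*1000).astype(int)) for k in range(296,314,2)])
o=get_obs();print(o["tcp_pos"],o["joint_positions"])
E
```

```text
192 [232 238 240 203  76  34  30  28  32  34] [(np.int64(480), np.int64(-260), np.int64(58)), (np.int64(476), np.int64(-259), np.int64(58)), (np.int64(466), np.int64(-272), np.int64(49)), (np.int64(486), np.int64(-193), np.int64(101)), (np.int64(484), np.int64(-184), np.int64(106)), (np.int64(482), np.int64(-175), np.int64(111)), (np.int64(478), np.int64(-173), np.int64(112)), (np.int64(466), np.int64(-194), np.int64(97)), (np.int64(476), np.int64(-151), np.int64(125))]
194 [191 191 191 178  97  42  32  31  36  34] [(np.int64(479), np.int64(-264), np.int64(50)), (np.int64(474), np.int64(-263), np.int64(50)), (np.int64(469), np.int64(-262), np.int64(50)), (np.int64(485), np.int64(-197), np.int64(93)), (np.int64(485), np.int64(-181), np.int64(102)), (np.int64(482), np.int64(-174), np.int64(106)), (np.int64(481), np.int64(-163), np.int64(113)), (np.int64(479), np.int64(-157), np.int64(117)), (np.int64(477), np.int64(-148), np.int64(122))]
196 [182 186 182 163 115  54  31  32  37  31] [(np.int64(481), np.int64(-256), np.int64(50)), (np.int64(477), np.int64(-253), np.int64(50)), (np.int64
[... 4401 characters left out ...]
t64(1)), (np.int64(448), np.int64(-239), np.int64(1)), (np.int64(443), np.int64(-238), np.int64(1))]
216 [209  75  24  25  26  24  22  22  24  25] [(np.int64(500), np.int64(-185), np.int64(41)), (np.int64(496), np.int64(-185), np.int64(40)), (np.int64(475), np.int64(-235), np.int64(2)), (np.int64(470), np.int64(-235), np.int64(2)), (np.int64(465), np.int64(-235), np.int64(1)), (np.int64(460), np.int64(-233), np.int64(2)), (np.int64(455), np.int64(-232), np.int64(1)), (np.int64(450), np.int64(-230), np.int64(2)), (np.int64(445), np.int64(-230), np.int64(1))]
[ 0.498877   -0.18763547  0.0274486 ] [-2.37202962e-02  1.01612198e+01 -4.53885712e+01 -2.40774631e+00
 -1.44466757e+01  9.39809686e+01]
```

The fingertips actually end about 31 mm behind the reported TCP: the visible tip is at z≈0.058 where the TCP reads 0.0275. I'll allow for that offset, and force contact should confirm it.

Request:
move_arm(dr=[[0, 0, 0], [0, 0, 0], [0, 0, 0], [0, 0, 0], [0, 0, 0]], translation=[[0, -12, 0], [0, -12, 0], [-0.4, 0, 9], [-0.4, 0, 9], [0, 0, 0]], jaw=[0, 0, 0, 0, 0])

```text
t: 8.65
tcp_pos: [0.5032, -0.1636, 0.0089]
eef_rot: [[0.94, 0.031, 0.34], [0.029, -1.0, 0.01], [0.341, 0.0, -0.94]]
ft_force: [0.6, -0.6, 0.7]
gripper_width: -0.0001
finger_force: 0.0
```

Request:
move_arm(dr=[[0, 0, 0], [0, 0, 0], [0, 0, 0], [0, 0, 0], [0, 0, 0], [0, 0, 0]], translation=[[0, 4, 0], [0, 4, 0], [0, 4, 0], [0, 4, 0], [0, 4, 0], [0, 4, 0]], jaw=[0, 0, 0, 0, 0, 0])

```text
t: 9.25
tcp_pos: [0.5067, -0.1873, 0.0132]
eef_rot: [[0.937, 0.032, 0.348], [0.03, -0.999, 0.011], [0.348, 0.0, -0.938]]
ft_force: [-12.6, 7.6, 31.7]
gripper_width: -0.0001
finger_force: 18.6
```

Request:
move_arm(dr=[[0, 0, 0], [0, 0, 0], [0, 0, 0], [0, 0, 0]], translation=[[0.5, 4, -2.5], [0, 4, 0], [0, 4, 0], [0, 0, 0]], jaw=[0, 0, 0, 0])

```text
t: 9.65
tcp_pos: [0.5043, -0.2, 0.0125]
eef_rot: [[0.939, 0.029, 0.342], [0.028, -1.0, 0.01], [0.342, -0.0, -0.94]]
ft_force: [-0.1, 0.1, 0.1]
gripper_width: 0.0
finger_force: 0.1
```

Request:
move_arm(dr=[[0, 0, 0], [0, 0, 0], [0, 0, 0], [0, 0, 0]], translation=[[0, 4, 0], [0, 4, 0], [0, 4, 0], [0, 0, 0]], jaw=[0, 0, 0, 0])

```text
t: 10.05
tcp_pos: [0.5048, -0.212, 0.0127]
eef_rot: [[0.939, 0.03, 0.342], [0.028, -1.0, 0.01], [0.342, -0.0, -0.94]]
ft_force: [-0.4, -0.4, -0.6]
gripper_width: 0.0
finger_force: 0.0
```

Request:
move_arm(dr=[[0, 0, 0], [0, 0, 0], [0, 0, 0], [0, 0, 0], [0, 0, 0]], translation=[[0, 0, -8], [0, -21, 0], [0, -21, 0], [-0.4, 0, 9.2], [0, 0, 0]], jaw=[0, 0, 0, 0, 0])

```text
t: 10.55
tcp_pos: [0.5029, -0.169, 0.0111]
eef_rot: [[0.939, 0.032, 0.341], [0.03, -0.999, 0.011], [0.341, 0.0, -0.94]]
ft_force: [0.1, 0.4, -0.1]
gripper_width: 0.0
finger_force: 0.0
```

Request:
move_arm(dr=[[0, 0, 0], [0, 0, 0], [0, 0, 0], [0, 0, 0]], translation=[[0, 4, 0], [0, 3, 0], [0, 3, 0], [0, 3, 0]], jaw=[0, 0, 0, 0])

```text
t: 10.95
tcp_pos: [0.5051, -0.1827, 0.0129]
eef_rot: [[0.938, 0.03, 0.345], [0.028, -1.0, 0.01], [0.345, 0.0, -0.939]]
ft_force: [-6.5, 7.5, 21.4]
gripper_width: 0.0001
finger_force: 10.2
```

Request:
move_arm(dr=[[0, 0, 0], [0, 0, 0]], translation=[[0, 3, 0], [0, 3, 0]], jaw=[0, 0])

```text
t: 11.15
tcp_pos: [0.5051, -0.1887, 0.0131]
eef_rot: [[0.938, 0.03, 0.345], [0.028, -1.0, 0.01], [0.345, -0.0, -0.939]]
ft_force: [-8.9, 12.2, 19.9]
gripper_width: -0.0
finger_force: 11.2
```

Request:
move_arm(dr=[[0, 0, 0], [0, 0, 0]], translation=[[0, 3, 0], [0, 3, 0]], jaw=[0, 0])

```text
t: 11.35
tcp_pos: [0.5055, -0.195, 0.0132]
eef_rot: [[0.938, 0.03, 0.345], [0.028, -1.0, 0.01], [0.345, 0.0, -0.938]]
ft_force: [-4.1, 3.6, 11.8]
gripper_width: -0.0003
finger_force: 6.1
```

Request:
move_arm(dr=[[0, 0, 0], [0, 0, 0]], translation=[[0, 3, 0], [0, 3, 0]], jaw=[0, 0])

```text
t: 11.55
tcp_pos: [0.5048, -0.2011, 0.0122]
eef_rot: [[0.939, 0.03, 0.343], [0.028, -1.0, 0.01], [0.344, 0.0, -0.939]]
ft_force: [0.6, 0.3, 0.7]
gripper_width: -0.0001
finger_force: 0.0
```

Request:
move_arm(dr=[[0, 0, 0], [0, 0, 0], [0, 0, 0], [0, 0, 0], [0, 0, 0], [0, 0, 0], [0, 0, 0]], translation=[[0, 4, -8], [0, -19, 0], [0, -20, 0], [-0.4, 0, 8], [0, 4, 0], [0, 3, 0], [0, 3, 0]], jaw=[0, 0, 0, 0, 0, 0, 0])

```text
t: 12.25
tcp_pos: [0.5034, -0.176, 0.0115]
eef_rot: [[0.939, 0.03, 0.342], [0.028, -1.0, 0.01], [0.342, -0.0, -0.94]]
ft_force: [-0.4, 2.0, 1.4]
gripper_width: -0.0001
finger_force: 1.4
```

Request:
move_arm(dr=[[0, 0, 0], [0, 0, 0]], translation=[[0, 3, 0], [0, 3, 0]], jaw=[0, 0])

```text
t: 12.45
tcp_pos: [0.5038, -0.1816, 0.0121]
eef_rot: [[0.939, 0.03, 0.343], [0.028, -1.0, 0.011], [0.344, -0.0, -0.939]]
ft_force: [-9.4, 9.0, 19.0]
gripper_width: -0.0001
finger_force: 10.6
```

Request:
move_arm(dr=[[0, 0, 0], [0, 0, 0]], translation=[[0, 3, 0], [0, 3, 0]], jaw=[0, 0])

```text
t: 12.65
tcp_pos: [0.5045, -0.1877, 0.0129]
eef_rot: [[0.938, 0.03, 0.345], [0.028, -1.0, 0.01], [0.345, -0.0, -0.939]]
ft_force: [-7.0, 4.5, 18.7]
gripper_width: 0.0002
finger_force: 10.1
```

Request:
move_arm(dr=[[0, 0, 0], [0, 0, 0]], translation=[[0, 3, 0], [0, 3, 0]], jaw=[0, 0])

```text
t: 12.85
tcp_pos: [0.505, -0.1938, 0.013]
eef_rot: [[0.938, 0.03, 0.345], [0.028, -1.0, 0.01], [0.345, 0.0, -0.938]]
ft_force: [-4.0, 5.5, 10.1]
gripper_width: 0.0002
finger_force: 5.2
```

Request:
move_arm(dr=[[0, 0, 0], [0, 0, 0], [0, 0, 0], [0, 0, 0], [0, 0, 0], [0, 0, 0], [0, 0, 0]], translation=[[0, 3, 0], [-10, 0, -36], [-10, 0, -36], [-50, 0, 0], [-45, 0, 0], [0, 0, 0], [0, 0, 0]], jaw=[0, 0, 0, 0, 0, 0, 0])

```text
t: 13.55
tcp_pos: [0.3707, -0.2009, 0.0399]
eef_rot: [[0.939, 0.029, 0.343], [0.028, -1.0, 0.01], [0.343, 0.0, -0.939]]
ft_force: [1.4, -0.6, 0.8]
gripper_width: -0.0003
finger_force: 0.0
```

```bash
python3 - <<'E'
from h import *
old=np.load("top0.npz")["frame"];fs=[capture("top")["frame"].astype(float) for i in range(3)]
new=np.mean(fs,0)
print(new[220:229,258:271].mean(2).astype(int));print(old[220:229,258:271].mean(2).astype(int))
f=lambda b:np.clip(255*(b/255.)**.5,0,255).astype(np.uint8)
cv2.imwrite("pics/n4.png",np.hstack([cv2.resize(f(x[214:232,252:276]),(400,300),interpolation=cv2.INTER_CUBIC) for x in(old,new)]))
E
```

```text
[[155 154 151 149 148 147 147 145 142 142 140 147 148]
 [112 113 101  82  69  70  69  69  65  64  72 104 107]
 [104  98  77  47  43  45  50  50  45  45  53  78  82]
 [ 59  51  39  34  38  43  51  47  46  43  40  45  49]
 [ 37  28  29  32  42  43  49  48  44  39  34  39  41]
 [ 40  28  29  45  78  53  23  27  23  27  31  39  39]
 [ 39  37  27  32  45  35  20  22  27  31  36  40  39]
 [ 38  38  36  37  35  34  35  37  35  39  39  42  36]
 [ 40  40  37  39  36  38  40  37  36  39  38  37  38]]
[[142 144 140 138 135 134 136 133 132 134 129 134 136]
 [106 106  94  73  61  60  64  59  56  62  71  95  98]
 [ 97  90  73  41  33  42  45  48  44  38  54  70  73]
 [ 55  41  33  30  31  49  46  48  51  37  36  43  45]
 [ 33  26  17  23  39  41  41  48  43  34  24  34  31]
 [ 35  20  15  24  26  15  74  49  27  21  25  29  31]
 [ 34  29  25  26  18  46  48  29  27  29  35  31  32]
 [ 35  33  20  30  32  33  38  33  29  34  36  34  35]
 [ 35  36  35  36  33  31  33  34  32  25  31  34  29]]
```

View pics/n4.png

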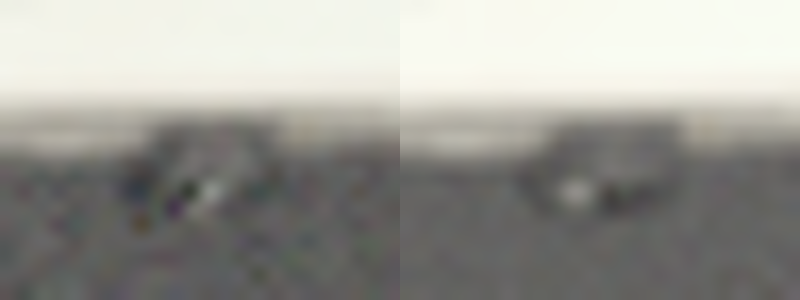

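The white pointer mark moved from about (264.3,225) to (262,225.3). The dial has turned, so I'll stroke again and see whether it is at its stop.

Request:
move_arm(dr=[[0, 0, 0], [0, 0, 0], [0, 0, 0], [0, 0, 0], [0, 0, 0], [0, 0, 0], [0, 0, 0], [0, 0, 0]], translation=[[50, -16, 0], [45, -16, 0], [10, 0, 36], [10, 0, 36], [0, 0, 0], [0, 4, 0], [0, 4, 0], [0, 4, 0]], jaw=[0, 0, 0, 0, 0, 0, 0, 0])

```text
t: 14.5
tcp_pos: [0.5013, -0.1773, 0.0109]
eef_rot: [[0.939, 0.031, 0.342], [0.029, -1.0, 0.011], [0.342, -0.0, -0.94]]
ft_force: [-1.6, 5.3, 3.1]
gripper_width: -0.0002
finger_force: 2.9
```

Request:
move_arm(dr=[[0, 0, 0], [0, 0, 0]], translation=[[0, 3, 0], [0, 3, 0]], jaw=[0, 0])

```text
t: 14.7
tcp_pos: [0.502, -0.1831, 0.012]
eef_rot: [[0.938, 0.031, 0.344], [0.029, -1.0, 0.011], [0.344, -0.0, -0.939]]
ft_force: [-6.7, 1.2, 17.4]
gripper_width: 0.0
finger_force: 9.0
```

Request:
move_arm(dr=[[0, 0, 0], [0, 0, 0], [0, 0, 0], [0, 0, 0]], translation=[[0, 4, 0], [0, 4, 0], [0, 4, 0], [0, 4, 0]], jaw=[0, 0, 0, 0])

```text
t: 15.1
tcp_pos: [0.5027, -0.1994, 0.012]
eef_rot: [[0.938, 0.031, 0.344], [0.029, -1.0, 0.01], [0.345, 0.0, -0.939]]
ft_force: [0.5, 0.8, 1.0]
gripper_width: 0.0002
finger_force: 0.3
```

Request:
move_arm(dr=[[0, 0, 0], [0, 0, 0], [0, 0, 0], [0, 0, 0], [0, 0, 0]], translation=[[-10, 0, -36], [-10, 0, -36], [-50, 0, 0], [-45, 0, 0], [0, 0, 0]], jaw=[0, 0, 0, 0, 0])

```text
t: 15.6
tcp_pos: [0.3621, -0.2028, 0.0369]
eef_rot: [[0.941, 0.027, 0.338], [0.025, -1.0, 0.011], [0.338, -0.002, -0.941]]
ft_force: [0.9, 0.0, 1.0]
gripper_width: -0.0004
finger_force: 0.0
```

```bash
python3 - <<'E'
from h import *
fs=[capture("top")["frame"].astype(float) for i in range(3)]
new=np.mean(fs,0)
print(new[220:229,258:271].mean(2).astype(int))
E
```

```text
[[155 154 150 149 147 147 147 145 142 143 143 146 148]
 [113 112 101  81  70  69  70  69  67  60  72 103 107]
 [105  97  77  47  42  43  49  51  46  44  55  76  78]
 [ 60  50  38  38  45  44  49  50  44  45  40  50  49]
 [ 38  26  26  33  43  46  48  46  43  41  33  36  40]
 [ 40  32  24  46  82  53  29  27  25  27  32  38  39]
 [ 40  36  25  30  44  32  26  27  26  31  37  36  38]
 [ 39  41  36  38  38  35  39  36  36  37  37  36  38]
 [ 39  36  42  40  37  37  37  36  38  37  38  39  39]]
```

The pointer is unchanged after a full slipping stroke, so the dial is at its clockwise stop. Next is the sealing arm: lift, straighten the tool, and hover over the grip.

Request:
move_arm(dr=[[0, 0, 0], [0, 0, 0], [0, 0, 0], [0, 0, 0], [0, 0, 0], [0, -0.117, 0], [0, -0.117, 0], [0, -0.112, 0], [0, 0, 0], [0, 0, 0]], translation=[[15, 0, -42], [15, 0, -42], [15, 0, -42], [15, 0, -42], [15, 0, -42], [0, 0, 0], [0, 0, 0], [0, 0, 0], [0, 0, 0], [0, 0, 0]], jaw=[0, 0, 0, 0, 0, 0, 0, 0, 0, 0])

```text
t: 16.75
tcp_pos: [0.3688, -0.2032, 0.2614]
eef_rot: [[1.0, 0.031, 0.003], [0.031, -1.0, 0.0], [0.003, -0.0, -1.0]]
ft_force: [0.1, -0.4, 0.1]
gripper_width: -0.0002
finger_force: 0.0
```

Request:
move_arm(dr=[[0, 0, 0], [0, 0, 0], [0, 0, 0], [0, 0, 0], [0, 0, 0], [0, 0, 0], [0, 0, 0], [0, 0, 0]], translation=[[44, -10, 0], [44, -10, 0], [44, -10, 0], [44, -10, 0], [0, 0, 20], [0, 0, 20], [0, 0, 20], [0, 0, 0]], jaw=[0, 0, 0, 0, 0, 0, 0, 0])

```text
t: 17.55
tcp_pos: [0.5408, -0.1578, 0.2004]
eef_rot: [[1.0, 0.03, 0.001], [0.03, -1.0, 0.001], [0.001, -0.001, -1.0]]
ft_force: [0.7, 0.3, 0.0]
gripper_width: 0.0
finger_force: 0.0
```

```bash
python3 - <<'E'
from h import *
c=capture("top");a=c["frame"][150:270,200:380];b=capture("side")["frame"][130:280,190:350]
cv2.imwrite("pics/n5.png",np.hstack([cv2.resize(x,(400,300),interpolation=cv2.INTER_CUBIC) for x in(a,b)]))
E
```

```text
(no output)
```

View pics/n5.png

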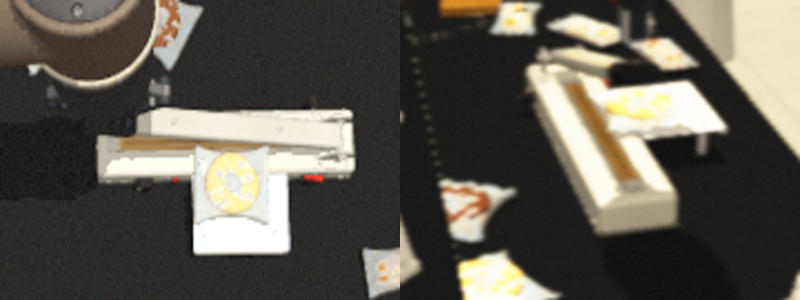

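The gripper hangs directly above the black grip (side half, crop (640,25) against grip (640,72)), with a gap of about 20 mm. I'll lower it gently while watching the force.

Request:
move_arm(dr=[[0, 0, 0], [0, 0, 0], [0, 0, 0]], translation=[[2, 0, 5], [1, 0, 5], [0, 0, 5]], jaw=[0, 0, 0])

```text
t: 17.95
tcp_pos: [0.546, -0.158, 0.1877]
eef_rot: [[1.0, 0.03, 0.005], [0.03, -1.0, 0.0], [0.005, -0.0, -1.0]]
ft_force: [0.9, -1.2, -0.2]
gripper_width: -0.0
finger_force: 0.0
```

Request:
move_arm(dr=[[0, 0, 0], [0, 0, 0], [0, 0, 0]], translation=[[0, 0, 5], [0, 0, 5], [0, 0, 0]], jaw=[0, 0, 0])

```text
t: 18.25
tcp_pos: [0.5451, -0.1579, 0.1765]
eef_rot: [[1.0, 0.03, 0.002], [0.03, -1.0, 0.0], [0.002, -0.0, -1.0]]
ft_force: [0.7, -0.3, -0.1]
gripper_width: 0.0001
finger_force: 0.0
```

Request:
move_arm(dr=[[0, 0, 0], [0, 0, 0], [0, 0, 0], [0, 0, 0], [0, 0, 0], [0, 0, 0]], translation=[[0, -2.5, 6], [0, -2.5, 6], [0, -2.5, 6], [0, -2.5, 6], [0, -2.3, 6], [0, -2.3, 6]], jaw=[0, 0, 0, 0, 0, 0])

```text
t: 18.85
tcp_pos: [0.5455, -0.1434, 0.1411]
eef_rot: [[1.0, 0.03, 0.004], [0.03, -1.0, -0.0], [0.004, 0.0, -1.0]]
ft_force: [0.4, -2.3, 3.3]
gripper_width: -0.0004
finger_force: 1.3
```

Request:
move_arm(dr=[[0, 0, 0], [0, 0, 0], [0, 0, 0], [0, 0, 0], [0, 0, 0], [0, 0, 0]], translation=[[0, -2, 6], [0, -2, 6], [0, -2, 6], [0, -2, 6], [0, -1.5, 6], [0, -1, 6]], jaw=[0, 0, 0, 0, 0, 0])

```text
t: 19.45
tcp_pos: [0.5451, -0.1327, 0.1051]
eef_rot: [[1.0, 0.03, 0.004], [0.03, -1.0, 0.0], [0.004, -0.0, -1.0]]
ft_force: [-0.8, -2.3, 4.4]
gripper_width: -0.0002
finger_force: 2.4
```

Request:
move_arm(dr=[[0, 0, 0], [0, 0, 0], [0, 0, 0], [0, 0, 0], [0, 0, 0], [0, 0, 0]], translation=[[0, -1.5, 6], [0, -1.5, 6], [0, -1, 6], [0, -1, 6], [0, -1, 6], [0, -0.5, 6]], jaw=[0, 0, 0, 0, 0, 0])

```text
t: 20.05
tcp_pos: [0.5451, -0.1264, 0.0692]
eef_rot: [[1.0, 0.03, 0.004], [0.03, -1.0, -0.0], [0.004, 0.0, -1.0]]
ft_force: [-0.8, -4.1, 6.6]
gripper_width: -0.0
finger_force: 3.4
```

Request:
move_arm(dr=[[0, 0, 0], [0, 0, 0], [0, 0, 0], [0, 0, 0]], translation=[[0, -0.5, 3], [0, 0, 3], [0, 0, 3], [0, 0, 0]], jaw=[0, 0, 0, 0])

```text
t: 20.45
tcp_pos: [0.5451, -0.1257, 0.0601]
eef_rot: [[1.0, 0.03, 0.003], [0.03, -1.0, 0.0], [0.003, -0.0, -1.0]]
ft_force: [-1.6, -1.8, 7.8]
gripper_width: -0.0001
finger_force: 3.5
```

Near the bottom: 2 mm steps until the force rises on the stop.

Request:
move_arm(dr=[[0, 0, 0], [0, 0, 0], [0, 0, 0], [0, 0, 0]], translation=[[0, 0, 2], [0, 0, 2], [0, 0, 1], [0, 0, 0]], jaw=[0, 0, 0, 0])

```text
t: 20.85
tcp_pos: [0.5451, -0.1255, 0.0556]
eef_rot: [[1.0, 0.03, 0.004], [0.03, -1.0, 0.0], [0.004, -0.0, -1.0]]
ft_force: [-2.1, -0.3, 9.4]
gripper_width: -0.0001
finger_force: 4.6
```

Request:
move_arm(dr=[[0, 0, 0], [0, 0, 0]], translation=[[0, 0, 2], [0, 0, 0]], jaw=[0, 0])

```text
t: 21.05
tcp_pos: [0.5452, -0.1255, 0.0554]
eef_rot: [[1.0, 0.031, 0.004], [0.031, -1.0, 0.0], [0.004, 0.0, -1.0]]
ft_force: [-8.5, 2.2, 26.3]
gripper_width: -0.0002
finger_force: 13.0
```

The arm is on its stop: z no longer falls and the force rose to 26 N. I'll ease off slightly and hold.

Request:
move_arm(dr=[[0, 0, 0], [0, 0, 0], [0, 0, 0], [0, 0, 0], [0, 0, 0], [0, 0, 0], [0, 0, 0], [0, 0, 0], [0, 0, 0], [0, 0, 0]], translation=[[0, 0, -0.4], [0, 0, 0], [0, 0, 0], [0, 0, 0], [0, 0, 0], [0, 0, 0], [0, 0, 0], [0, 0, 0], [0, 0, 0], [0, 0, 0]], jaw=[0, 0, 0, 0, 0, 0, 0, 0, 0, 0])

```text
t: 22.05
tcp_pos: [0.5451, -0.1255, 0.0554]
eef_rot: [[1.0, 0.031, 0.004], [0.031, -1.0, 0.0], [0.004, -0.0, -1.0]]
ft_force: [-6.8, 2.0, 21.6]
gripper_width: -0.0001
finger_force: 11.1
```

Request:
move_arm(dr=[[0, 0, 0], [0, 0, 0], [0, 0, 0], [0, 0, 0], [0, 0, 0], [0, 0, 0], [0, 0, 0], [0, 0, 0], [0, 0, 0], [0, 0, 0]], translation=[[0, 0, 0], [0, 0, 0], [0, 0, 0], [0, 0, 0], [0, 0, 0], [0, 0, 0], [0, 0, 0], [0, 0, 0], [0, 0, 0], [0, 0, 0]], jaw=[0, 0, 0, 0, 0, 0, 0, 0, 0, 0])

```text
t: 23.05
tcp_pos: [0.5452, -0.1255, 0.0555]
eef_rot: [[1.0, 0.031, 0.004], [0.031, -1.0, 0.0], [0.004, -0.0, -1.0]]
ft_force: [-6.3, 2.0, 22.2]
gripper_width: -0.0001
finger_force: 11.1
```

Request:
move_arm(dr=[[0, 0, 0], [0, 0, 0], [0, 0, 0], [0, 0, 0], [0, 0, 0], [0, 0, 0], [0, 0, 0], [0, 0, 0], [0, 0, 0], [0, 0, 0]], translation=[[0, 0, 0], [0, 0, 0], [0, 0, 0], [0, 0, 0], [0, 0, 0], [0, 0, 0], [0, 0, 0], [0, 0, 0], [0, 0, 0], [0, 0, 0]], jaw=[0, 0, 0, 0, 0, 0, 0, 0, 0, 0])

```text
t: 24.05
tcp_pos: [0.5452, -0.1255, 0.0555]
eef_rot: [[1.0, 0.031, 0.004], [0.031, -1.0, 0.0], [0.004, -0.0, -1.0]]
ft_force: [-6.8, 1.5, 22.9]
gripper_width: 0.0
finger_force: 11.1
```

Request:
move_arm(dr=[[0, 0, 0], [0, 0, 0], [0, 0, 0], [0, 0, 0], [0, 0, 0], [0, 0, 0], [0, 0, 0], [0, 0, 0], [0, 0, 0], [0, 0, 0]], translation=[[0, 0, 0], [0, 0, 0], [0, 0, 0], [0, 0, 0], [0, 0, 0], [0, 0, 0], [0, 0, 0], [0, 0, 0], [0, 0, 0], [0, 0, 0]], jaw=[0, 0, 0, 0, 0, 0, 0, 0, 0, 0])

```text
t: 25.05
tcp_pos: [0.5452, -0.1255, 0.0555]
eef_rot: [[1.0, 0.031, 0.004], [0.031, -1.0, 0.0], [0.004, -0.0, -1.0]]
ft_force: [-6.3, 1.9, 21.3]
gripper_width: -0.0001
finger_force: 11.1
```

```bash
python3 - <<'E'
from h import *
d=[]
for i in range(3): s=capture("side");d.append(s["depth"])
s["depth"]=np.median(d,0);v,u=np.mgrid[0:420,0:560];P=world(s,u,v)
# heights along the arm top, x near its centre line
for y in np.arange(-.40,-.14,.03):
    m=(abs(P[...,1]-y)<.006)&(abs(P[...,0]-(.5485-.03*(y+.276)))<.010)&(P[...,2]>.03)&(P[...,2]<.2)
    print(round(y,2),m.sum(),np.median(P[m][:,2]).round(4) if m.any() else None)
t=[capture("top")["frame"].astype(float) for i in range(2)];t=np.mean(t,0)
print(t[223:228,258:271].mean(2).astype(int))
print(get_obs()["ft_force"],get_obs()["t"])
E
```

```text
-0.4 17 0.0815
-0.37 21 0.0815
-0.34 21 0.0813
-0.31 19 0.0813
-0.28 24 0.0811
-0.25 21 0.0813
-0.22 22 0.0809
-0.19 18 0.081
-0.16 6 0.0813
[[58 50 40 33 42 45 49 51 43 42 38 45 48]
 [38 32 26 35 45 45 46 47 41 42 35 37 38]
 [37 27 23 43 79 54 27 27 26 27 29 34 38]
 [38 36 31 28 45 34 21 27 24 35 37 38 41]
 [38 38 35 33 35 34 37 34 35 39 39 33 36]]
[-7.22466758  1.43244044 22.58062361] 25.3
```

The arm top is level along its whole length, held at 22 N for over 4 s, and the dial mark has not moved. I'm handing the job in.

```bash
python3 -c "
from bench import *
print(close_job())"
```

```text
the job is handed in; nothing more can be done
None
```

The dial was turned clockwise until another stroke no longer moved its pointer. Then the sealing arm was pushed fully down by its grip and held on its stop at about 22 N (brief peak about 28 N) for over 4 s, still held when I handed in at t = 25.3 s; no verdict was returned, and I did not re-measure the bag or bystanders at the end.

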